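Push a lino block up the carving board to its top stop

ROBOT

A 6-joint arm with a two-finger parallel gripper is mounted at the origin on a cart in front of the work surface, level with it; the furniture and walls round the work are solid. World frame = base frame: x ahead of the robot, y to its left, z up, the work surface at z = 0. Lengths are in mm, angles in degrees, forces in N, time in s.
With the tool pointing down it reaches from about 350 to 850 mm from the base axis. Payload 8.1 kg.
Tool frame: the origin (TCP) lies at the very end of the fingers, on their centre line; the grasp point (between the pads) lies 19 mm behind it; z points along the fingers, y is the line along which they close (so a half turn about z gives the same grasp; the last joint's range is limited). The gripper opens to 85 mm and grips with 20 to 120 N. Pads are 22 mm wide; open, the fingers measure 114 mm over their backs; the gripper's body (76 mm by 85 mm) begins 54 mm behind the grasp point. The pads swing forward as they close: fully open they stand 13 mm farther back than shut.
Start: joints at [63.117, 7.471, 85.268, -0, 87.261, -4.893], TCP at [224.647, 556.362, 231.292] pointing down, gripper open.
Joint ranges: [-169.43, 169.43], [-51.17, 129.36], [1.28, 143.12], [-76.62, 256.62], [0, 156.53], [-152.29, 152.29]. Speed limits (degrees/s): [136.94, 136.94, 159.86, 180, 180, 180].

INTERFACE

Orientations are given as [roll, pitch, yaw] about the fixed x, y, z axes, in that order (R = Rz(yaw) Ry(pitch) Rx(roll)).
In Python, from bench import * gives the robot as it stands.
- The arm moves only by the tool play_rows, never from a script. Its argument "increments" is a list of rows, each a list of 3 entries, a list of its own where there are three numbers: the gripper's target within -1 to 1 (fully open at 1, half-way at 0, shut at -1), then the shift along the tool's x, y, z in mm, then the turn about the tool's z in rad. A call has 1 to 12 rows; each row shifts and turns the commanded pose from where the row before left it, along the tool's axes as they then stand; what a row does not reach is not made up. A row lasts 1/12 s, in which the tool goes at most 41.7 mm and 7.16 degrees, less where a joint would pass 70% of its speed; a pose out of reach is approached as far as the arm can. A call is refused whole if a number of a shift passes 41.7 or a number of a turn 0.125, either way. A call with a gripper value outside its range is refused whole. The fingers move at their own pace and stop on an object; "force" is the grip in N (left out, the last holds). Time passes only in rows, so rows that do not move let the fingers close. It gives the time, the measured TCP pose, the force, the opening and the grip force at its end, in the units of the state.
- sense(): the state, without advancing time (a new reading comes with each control period).
- snapshot(name): name is "side" or "top" or "wrist"; returns a dict with "color" (480x640x3 uint8, red, green, blue), "intrinsics" (3x3 intrinsics, pixels), "world_from_camera" (4x4, takes a point from camera to world coordinates). Camera axes: x right, y down, z forward; pixel columns grow to the right and rows downward; lengths in mm; the calibration is good to about 2 mm. A picture is of the moment at which its call begins. There is no depth.
- hand_in(): hands the job in; it is judged then, once.
Trained networks look in a picture, given as the dict that the camera call returned (one of the last four; its "shot" number tells which), for a name from the list of things; names that differ only in an ending like _2 or _b are one class to them, and where a whole thing is asked for, a point or a joint stands for the part that bears it (a point fixed in the world has none). Each returns a list of dicts, best first, with "p" (0 to 1); they miss things now and then, are a little off and sometimes report something else, mostly with a low value. They report only what shows in the picture. A call takes as long as a camera call.
- find_in(query, picture): "xyz" ([x, y, z] in mm, in the coordinates of the camera as it stood for that picture, good to about 4 mm: the middle of the surface that is visible of it).
- regions_of(query, picture): "mask" (480x640 bool, what is visible of it).
- pinpoint(query, picture): "xyz" ([x, y, z] in mm, in the coordinates of the camera as it stood for that picture, good to about 4 mm: a listed point, or the origin of a listed thing).
The state is a dict: "time": time; "joint_pos": joint angles; "qd": joint speeds; "joint_efforts": joint torques, N m; "tool_pos": TCP position; "tcp_rot": TCP orientation; "ft_force": force on the tool from outside, world axes, zero at the start; "wrist_torque": the same for the moment, N m; "finger_gap": finger opening in mm; "grip_force": force on a finger pad.
Only numpy, scipy, OpenCV 4.12 (cv2) and the standard library are available. Lean on these libraries where they do the work, as an engineer would, in place of code of your own. Each camera call takes 0.05 s, during which the arm holds its last target. There are 200 camera calls.

TASK

Get the mounted lino block ready for carving: lay it flat on the bare foot of the sloping carving board, long side along the slope, and let go of it there. Then push it up the slope, without lifting it off the board, between the two side rails and under the lip of the top stop, and press it home against the pad of the stop (set differently each time, so go by feel) with a light but definite push of about 8 N (never more than 15 N on the stop), so that it stays resting against the pad when you take your hand away. Leave the other things on the table where they are.

Things in the scene. Friction and masses are not known exactly. Their poses are not given: they have to be found in the camera images.
- block: The mounted lino printing block: pale wood with a grey lino face carved with a few lines, loose, 100 (its x) x 64 (its y) x 24 (its z) mm, 0.2 to 0.42 kg. It starts flat on the table near the front edge, either 0.2 m or 0.45 m left of the carving board, face up, long side across the robot's view. Origin at its centre, half-way up. Either end may go first.
- slope: Plywood deck of the sloping carving board, fixed to the table, 280 (x) x 112 (y) mm, inclined 0.14 rad. Origin in the middle of its upper surface, 31 mm above the table; x points straight up the slope (deck from x = -140 to +140 mm), y across, z square out of the deck. Waxed wood (friction about 0.35): the block stays where it is left; sliding it up takes 1 to 3 N, more if it is pressed down or scrapes a rail.
- foot (a point): Point on the deck's surface, mid-width, at x = -85 mm of the deck: where the middle of the block is to be laid (within 25 mm). The deck is bare here; the block's uphill end then lies in the flared mouth of the rails. Axes as the deck's.
- rails (a point): Point on the deck's surface, mid-width, at x = -20 mm of the deck: lower end of the straight part of two wooden side rails, 12 mm high, with 70 mm between them (64 mm wide block), which run 125 mm uphill from here. Below this point they flare over 33 mm to a mouth about 90 mm wide. Axes as the deck's.
- stop: Top stop: dark wooden bar across the deck, 100 mm wide, 35 mm high, unyielding, clamped anywhere over 26 mm along the slope. Origin on its downhill face, at deck level, mid-width; x up the slope. Under its lip a hard pad, 56 mm wide, set by screws, stands 2 to 18 mm out of this face: how far is not known and must be felt. 5 to 12 N on it seats the block, over 15 N bruises it.
- lip (a point): Downhill edge of the stop's lip, mid-width, on the lip's underside: 28 mm downhill of the stop's face, 29 mm above the deck, so the 24 mm high block passes under it. Lip 86 mm wide, 6 mm thick; it hides the pad. The block is home when its uphill end touches the pad: its centre then lies 52 to 68 mm downhill of the stop's face, as the pad is set. Fingers that drag the block's end down lose push to the deck.
- glaze_bottle: Bystander: small dark red bottle with black cap, 37 x 37 x 86 mm, loose, upright. Origin under its middle.
- oil_bottle: Bystander: brown waisted bottle with black cap, 49 x 67 x 170 mm, loose, upright. Origin under its middle.
- vice: Bystander: small black vice with cyan knobs, 98 x 115 x 64 mm, loose. Origin under its middle.
- dipper: Bystander: small dark metal cup, 45 mm across, 26 mm high, loose, standing at the front of the table in the other of the two places where the block can start. Origin under its middle.
- tube: Bystander: small paint tube, 34 x 103 x 17 mm, loose, lying left of the board. Origin under its middle.

How it is judged (in metres and radians):
On the way, in this order (a step that is already met when the one before it is completed fails the run):
1. the block lies flat on the foot of the slope, along it, and is let go (angle between the z axis of block and the z axis of slope, either way round below 0.05 rad and z of block in the frame of slope between 0.008 and 0.016 m and x of block in the frame of slope between -0.115 and -0.055 m and y of block in the frame of slope between -0.035 and 0.035 m and angle between the x axis of block and the x axis of slope, either way round below 0.35 rad and contact force between the fingers and block below 0.05 N), for 0.2 s.
2. the block, flat on the deck, is pressed against the top stop (its pad) with more than 4 N for 0.2 s (angle between the z axis of block and the z axis of slope, either way round below 0.05 rad and z of block in the frame of slope between 0.008 and 0.016 m and contact force between block and stop above 4 N), for 0.2 s.
At the end, for the whole second after the job is handed in: The block lies flat on the deck (within 0.05 rad), between the rails, square to the slope within 0.06 rad, with its uphill end within 2.5 mm of the stop's pad, at rest and released (angle between the z axis of block and the z axis of slope, either way round below 0.05 rad and z of block in the frame of slope between 0.008 and 0.016 m and distance between pad_c0 and block below 0.0585 m and angle between the x axis of block and the x axis of slope, either way round below 0.06 rad and y of block in the frame of stop between -0.008 and 0.008 m and linear speed of block below 0.01 m/s and contact force between the fingers and block below 0.05 N); the robot touches nothing.
It fails at once if the block is pressed against the top stop with more than 15 N (contact force between block and stop above 15 N).
It fails at once if the block is lifted off the deck between the rails (its centre more than 22 mm but under 45 mm over the deck) (x of block in the frame of slope between -0.03 and 0.09 m and y of block in the frame of slope between -0.04 and 0.04 m and z of block in the frame of slope between 0.022 and 0.045 m).
It fails at once if another thing on the table is moved by more than 20 mm (distance of any of glaze_bottle, oil_bottle, vice, dipper, tube from where it was at the start of the episode above 0.02 m).
It also fails if it takes over 72 s, if anything falls off the work surface, if the arm or the gripper's body presses on something with over 40 N, if the wrist force passes 120 N, or if a joint passes its speed limit or range.

## Working session

There is one attempt and no reset: what is moved stays moved. The work goes in short steps, Python scripts to look and compute and a tool call to move; the robot and the scene stay as the last step left them, time stands still between calls to the robot, and variables do not carry over. Pictures are saved under pics/ and viewed, at most 10 in all, crops included, and the job is handed in when it is done.

Besides the shell and the picture viewer there is one more tool, called after "Emit:" as name([rows], argument=value, ...), one row to a line, values as JSON. play_rows: Moves the arm, as the interface text tells. Its arguments: {"type":"object","properties":{"increments":{"type":"array","items":{"type":"array"}},"force":{"type":"number"}},"required":["increments"]}

```bash
mkdir -p pics; cat > h.py <<'E'
from bench import *
import numpy as np, cv2
def W(s,p):
    T=np.array(s["world_from_camera"]); return T[:3,:3]@np.array(p)+T[:3,3]
def save(s,n): cv2.imwrite(f"pics/{n}.png",cv2.cvtColor(s["color"],cv2.COLOR_RGB2BGR))
E
python3 - <<'E'
from h import *
st=sense(); print({k:np.round(v,3).tolist() for k,v in st.items()})
for n in ["top","side"]:
    s=snapshot(n); save(s,n+"0")
    print(n,np.round(s["world_from_camera"],2).tolist(),np.round(s["intrinsics"],1).tolist())
    for q in ["block","slope","foot","rails","stop","lip","dipper","tube","glaze_bottle","oil_bottle","vice"]:
        r=pinpoint(q,s)
        print(q,[(round(float(d["p"]),2),np.round(W(s,d["xyz"]),1).tolist()) for d in r[:2]])
E
```

```text
{'time': 0.0, 'joint_pos': [63.117, 7.516, 85.329, -0.001, 87.262, -4.893], 'qd': [-0.017, 0.03, -0.003, -0.001, 0.02, -0.067], 'joint_efforts': [-0.002, -56.94, -50.054, -0.001, 0.015, -0.0], 'tool_pos': [224.396, 555.863, 230.24], 'tcp_rot': [-179.893, -0.009, 158.01], 'ft_force': [0.208, 0.127, -0.792], 'wrist_torque': [-0.036, -0.037, -0.017], 'grip_force': 0.0, 'finger_gap': 84.983}
top [[-0.05, -0.97, 0.23, 317.41], [-1.0, 0.04, -0.01, 52.91], [0.0, -0.23, -0.97, 1232.44], [0.0, 0.0, 0.0, 1.0]] [[519.6, 0.0, 319.6], [0.0, 519.6, 243.2], [0.0, 0.0, 1.0]]
block [(0.94, [468.2, 196.1, 11.5])]
slope [(0.81, [610.2, -264.6, 33.2])]
foot [(0.64, [525.2, -251.5, 16.4]), (0.49, [463.1, -35.5, 0.3])]
rails [(0.8, [588.8, -264.9, 32.1])]
stop [(0.66, [708.8, -290.9, 47.1])]
lip [(0.55, [679.8, -282.0, 73.4]), (0.29, [464.5, -32.5, 2.5])]
dipper [(0.74, [464.7, -33.9, 0.4]), (0.61, [465.9, 196.5, 9.9])]
tube [(0.58, [686.0, -113.7, -2.4])]
glaze_bottle [(0.55, [586.2, -107.9, 1.2])]
oil_bottle [(0.86, [597.4, 399.1, -0.1]), (0.74, [677.3, -280.4, 71.3])]
vice [(0.84, [456.0, 358.0, -1.3]), (0.62, [684.7, -118.6, -2.2])]
side [[1.0, 0.0, -0.01, 582.92], [0.01, -0.37, 0.93, -799.62], [-0.0, -0.93, -0.37, 442.11], [0.0, 0.0, 0.0, 1.0]] [[460.8, 0.0, 316.7], [0.0, 460.8, 232.5], [0.0, 0.0, 1.0]]
block [(0.71, [467.8, 199.8, 11.3])]
slope [(0.69, [606.4, -265.7, 28.8])]
foot [(0.74, [526.0, -246.4, 17.3])]
rails [(0.74, [590.2, -259.7, 27.9])]
stop [(0.9, [712.9, -285.1, 46.9])]
lip [(0.58, [678.4, -281.1, 70.9]), (0.49, [582.9, -104.2, 4.2])]
dipper [(0.79, [466.4, -31.0, -3.7])]
tube [(0.89, [690.3, -112.5, -2.0])]
glaze_bottle [(0.83, [584.2, -102.4, 1.8])]
oil_bottle [(0.65, [597.3, 399.1, 0.8])]
vice [(0.71, [457.3, 359.6, -0.7])]
```

View pics/top0.png

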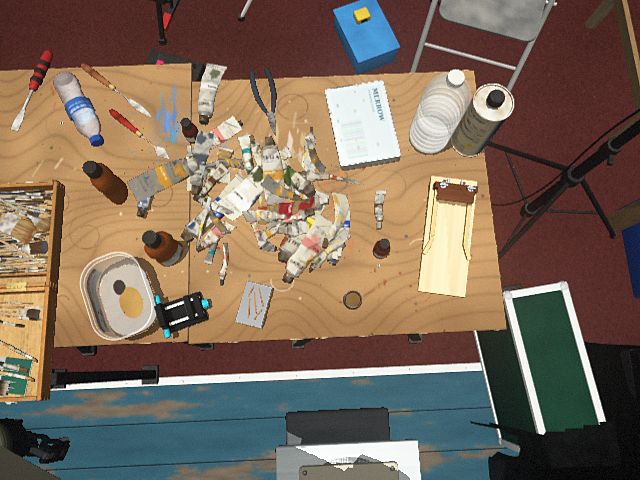

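View pics/side0.png

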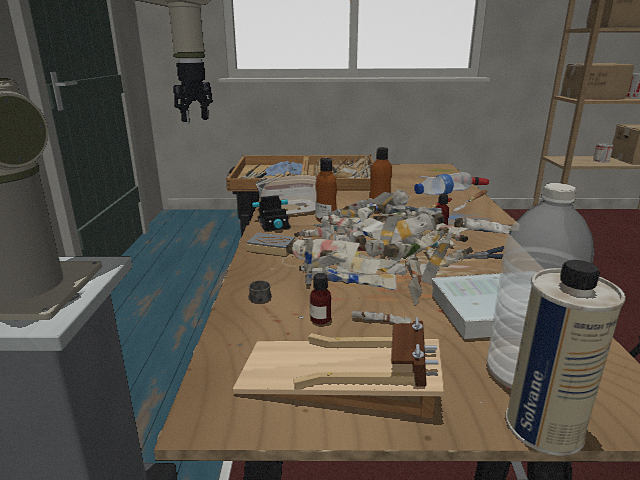

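The top view shows the block at pixel (254,304), its long side nearly along the board, which runs from about (440,295) to (455,190). Next I'll get the yaws from the masks.

```bash
cat >> h.py <<'E'
def plane(s,uv,z):
    K=np.array(s["intrinsics"]);T=np.array(s["world_from_camera"])
    uv=np.atleast_2d(uv); d=np.c_[uv,np.ones(len(uv))]@np.linalg.inv(K).T@T[:3,:3].T
    return T[:3,3]+d*((z-T[2,3])/d[:,2])[:,None]
def mask_rect(s,q,z):
    r=regions_of(q,s)
    c=max(cv2.findContours(r[0]["mask"].astype(np.uint8),0,1)[0],key=cv2.contourArea)[:,0]
    return r[0]["p"],cv2.minAreaRect(plane(s,c,z)[:,:2].astype(np.float32))
def tool(target,yaw=None):
    st=sense();y=np.radians(st["tcp_rot"][2])
    from scipy.spatial.transform import Rotation as R
    Rm=R.from_euler("xyz",st["tcp_rot"],degrees=True).as_matrix()
    return np.round(Rm.T@(np.array(target)-st["tool_pos"]),1).tolist()
E
python3 - <<'E'
from h import *
s=snapshot("top"); print(mask_rect(s,"block",24)); print(mask_rect(s,"slope",31))
P=np.array([[525.5,-249],[589.5,-262],[608,-265],[679,-281.5],[711,-288]])
v=np.polyfit(P[:,0],P[:,1],1);print(v,np.degrees(np.arctan(v[0])))
print(tool([468,197.5,100]))
E
```

```text
(0.62, ((464.9076843261719, 196.080078125), (66.82393646240234, 98.02763366699219), 73.59386444091797))
(0.74, ((608.8110961914062, -268.9660949707031), (115.00369262695312, 289.0038146972656), 78.6497802734375))
[  -0.21243104 -136.8404363 ] -11.993118688072304
[-360.0, -241.6, 131.3]
```

Emit:
play_rows([
  [1,[-30,-20,3],0],
  [1,[-30,-20,7],0],
  [1,[-30,-20,7],0],
  [1,[-30,-20,7],0],
  [1,[-30,-20,7],0],
  [1,[-30,-20,7],0],
  [1,[-30,-20,7],0],
  [1,[-30,-20,7],0],
  [1,[-30,-20,7],0],
  [1,[-30,-20,7],0],
  [1,[-30,-20,7],0],
  [1,[-30,-20,7],-0.098],
])

```text
time: 2.35
tool_pos: [469.4, 197.5, 151.3]
tcp_rot: [180.0, 0.0, 163.5]
ft_force: [1.1, 0.0, 0.0]
finger_gap: 85.2
grip_force: 0.0
```

Emit:
play_rows([
  [1,[0,0,0],0],
  [1,[0,0,0],0],
])

```text
time: 2.52
tool_pos: [469.1, 197.3, 150.8]
tcp_rot: [-180.0, -0.0, 163.4]
ft_force: [-0.8, 0.7, 0.6]
finger_gap: 85.5
grip_force: 0.0
```

```bash
python3 - <<'E'
from h import *
st=sense();print(st["tool_pos"],st["tcp_rot"],st["joint_pos"])
s=snapshot("wrist"); save(s,"w1")
print(mask_rect(s,"block",24)); print([(d["p"],W(s,d["xyz"])) for d in pinpoint("block",s)])
print(tool([467,197,0]))
E
```

```text
[469.08280179 197.34404946 150.84312952] [-1.79969080e+02 -4.57051340e-02  1.63388314e+02] [ 1.70426767e+01 -3.61845064e+00  1.05132250e+02 -4.17461404e-04
  7.85413808e+01 -5.63455661e+01]
(0.7, ((465.8700866699219, 200.33689880371094), (63.397979736328125, 100.78919219970703), 73.10305786132812))
[(0.74, array([463.85500401, 356.00036002,   2.60667321])), (0.7, array([466.13381876, 200.51712191,  10.60102557]))]
[0.4, -3.3, 151.6]
```

View pics/w1.png

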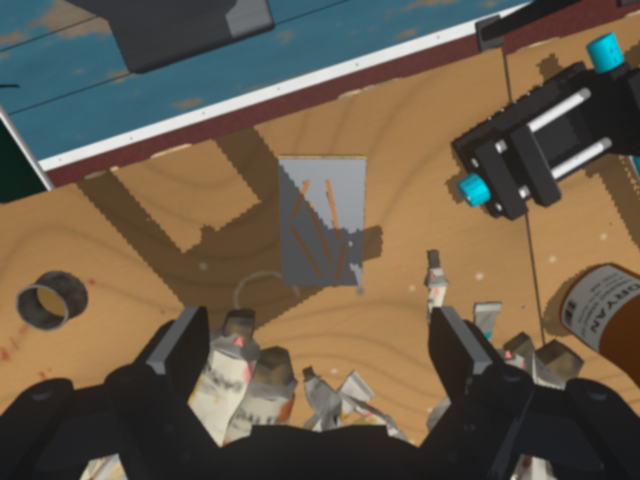

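The block is centred under the fingers at about (322,220), square to them, with nothing in the fingers' way. I'll descend and grip.

Emit:
play_rows([
  [1,[3,1,15],0],
  [1,[0,0,20],0],
  [1,[0,0,20],0],
  [1,[0,0,20],0],
  [1,[0,0,20],0],
  [1,[0,0,20],0],
  [1,[0,0,15],0],
  [1,[0,0,10],0],
  [1,[0,0,8],0],
  [1,[0,0,0],0],
], force=30)

```text
time: 3.5
tool_pos: [464.7, 201.3, 2.0]
tcp_rot: [-179.9, -0.1, 163.7]
ft_force: [-0.9, -0.0, 0.6]
finger_gap: 85.6
grip_force: 0.0
```

Emit:
play_rows([
  [-1,[0,0,0],0],
  [-1,[0,0,0],0],
  [-1,[0,0,0],0],
  [-1,[0,0,0],0],
  [-1,[0,0,0],0],
  [-1,[0,0,0],0],
])

```text
time: 4.0
tool_pos: [467.0, 201.3, 4.6]
tcp_rot: [179.9, 0.1, 163.6]
ft_force: [-1.2, 1.9, 6.0]
finger_gap: 62.7
grip_force: 35.2
```

Emit:
play_rows([
  [-1,[0,0,-10],0],
  [-1,[0,0,-20],0],
  [-1,[0,0,-25],0],
  [-1,[0,0,-25],0],
  [-1,[0,0,-25],0],
  [-1,[0,0,-20],0],
], force=50)

```text
time: 4.5
tool_pos: [466.1, 200.7, 130.5]
tcp_rot: [180.0, 0.0, 163.6]
ft_force: [1.4, 0.6, -3.3]
finger_gap: 62.6
grip_force: 59.1
```

Emit:
play_rows([
  [-1,[-8,-18,0],0],
  [-1,[-15,-34,0],0],
  [-1,[-15,-34,0],0],
  [-1,[-15,-34,0],0],
  [-1,[-15,-34,0],0],
  [-1,[-15,-34,0],0],
  [-1,[-15,-34,0],0],
  [-1,[-15,-34,0],0],
  [-1,[-15,-34,0],0],
  [-1,[-15,-34,0],0],
  [-1,[-15,-34,0],0],
  [-1,[-15,-34,0],0],
])

```text
time: 5.5
tool_pos: [520.8, -225.9, 128.4]
tcp_rot: [180.0, -0.0, 163.6]
ft_force: [0.6, 0.0, -2.9]
finger_gap: 62.9
grip_force: 59.1
```

Emit:
play_rows([
  [-1,[-8,-18,0],0],
  [-1,[-4,-5,0],-0.084],
  [-1,[0,0,0],0],
  [-1,[0,0,0],0],
])

```text
time: 5.83
tool_pos: [525.9, -249.5, 128.0]
tcp_rot: [180.0, -0.1, 168.3]
ft_force: [-0.3, -0.2, -3.3]
finger_gap: 62.4
grip_force: 59.1
```

```bash
python3 - <<'E'
from h import *
st=sense();print(st["tool_pos"],st["tcp_rot"],st["ft_force"])
for n in ["wrist","top"]:
  s=snapshot(n); save(s,n+"2")
  for q in ["foot","rails","slope","stop","lip","block"]:
    print(n,q,[(round(float(d["p"]),2),np.round(W(s,d["xyz"]),1).tolist()) for d in pinpoint(q,s)[:1]])
E
```

```text
[ 525.88829671 -249.49323423  128.03251269] [ 1.79967513e+02 -6.79913335e-02  1.68263480e+02] [-0.30368948 -0.16909879 -3.31368737]
wrist foot []
wrist rails []
wrist slope []
wrist stop []
wrist lip []
wrist block [(0.86, [526.3, -247.8, 134.8])]
top foot [(0.78, [523.6, -254.1, 14.1])]
top rails [(0.82, [587.2, -266.2, 32.7])]
top slope [(0.93, [606.3, -266.5, 31.7])]
top stop [(0.88, [709.7, -286.0, 46.3])]
top lip [(0.79, [680.6, -282.5, 72.4])]
top block [(0.64, [525.8, -252.8, 134.1])]
```

View pics/wrist2.png

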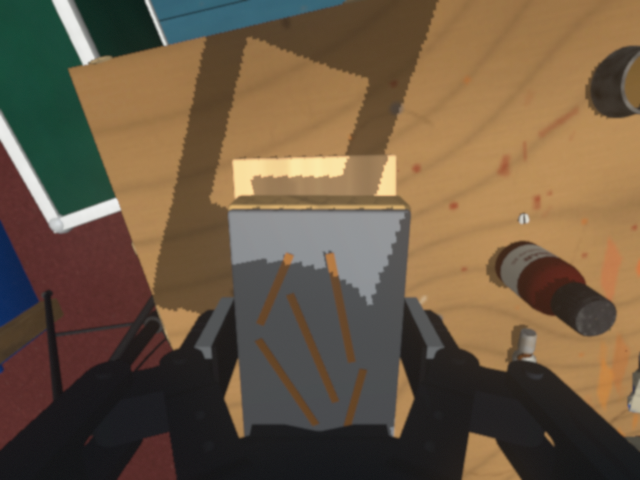

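Below the held block, the foot edge of the deck shows at (233–396, 158). It is parallel to the block and about 3 mm to its left. I'll shift slightly and descend.

Emit:
play_rows([
  [-1,[0,-2,10],0],
  [-1,[0,0,18],0],
  [-1,[0,0,20],0],
  [-1,[0,0,18],0],
  [-1,[0,0,12],0],
  [-1,[0,0,8],0],
  [-1,[0,0,6],0],
  [-1,[0,0,0],0],
], force=25)

```text
time: 7.2
tool_pos: [525.4, -251.1, 35.0]
tcp_rot: [180.0, -0.1, 168.4]
ft_force: [0.3, 0.7, -3.7]
finger_gap: 62.6
grip_force: 59.1
```

Emit:
play_rows([
  [-1,[0,0,1.5],0],
  [-1,[0,0,1.5],0],
  [-1,[0,0,1],0],
  [-1,[0,0,0],0],
], force=20)

```text
time: 7.53
tool_pos: [526.5, -251.7, 32.9]
tcp_rot: [-180.0, 0.1, 168.4]
ft_force: [-0.2, 0.1, -3.6]
finger_gap: 62.5
grip_force: 59.1
```

Emit:
play_rows([
  [-1,[0,0,1],0],
  [-1,[0,0,1],0],
  [-1,[0,0,1],0],
  [-1,[0,0,0],0],
])

```text
time: 7.87
tool_pos: [526.4, -251.7, 30.2]
tcp_rot: [-180.0, 0.0, 168.4]
ft_force: [-4.8, 2.3, 6.9]
finger_gap: 62.6
grip_force: 60.3
```

Emit:
play_rows([
  [-1,[0,0,1],0],
  [-1,[0,0,1],0],
  [-1,[0,0,0],0],
])

```text
time: 8.12
tool_pos: [526.7, -252.0, 28.6]
tcp_rot: [-180.0, 0.1, 168.4]
ft_force: [-4.4, 1.7, 6.0]
finger_gap: 62.7
grip_force: 60.4
```

Force has stopped rising, so the block is pivoting in the grip. I'll go on until it is nearly flush, then open.

Emit:
play_rows([
  [-1,[0,0,1],0],
  [-1,[0,0,1],0],
  [-1,[0,0,1],0],
  [-1,[0,0,0],0],
])

```text
time: 8.45
tool_pos: [526.5, -252.0, 25.4]
tcp_rot: [-180.0, 0.1, 168.4]
ft_force: [-4.5, 1.7, 5.4]
finger_gap: 62.4
grip_force: 60.8
```

Emit:
play_rows([
  [1,[0,0,0],0],
  [1,[0,0,0],0],
  [1,[0,0,0],0],
  [1,[0,0,0],0],
  [1,[0,0,0],0],
  [1,[0,0,0],0],
  [1,[0,0,0],0],
  [1,[0,0,0],0],
])

```text
time: 9.12
tool_pos: [526.1, -251.4, 24.2]
tcp_rot: [180.0, -0.0, 168.4]
ft_force: [1.0, -0.1, 0.2]
finger_gap: 85.3
grip_force: 0.0
```

Emit:
play_rows([
  [1,[0,0,-10],0],
  [1,[0,0,-20],0],
  [1,[0,0,-25],0],
  [1,[0,0,-25],0],
  [1,[0,0,-25],0],
  [1,[0,0,0],0],
])

```text
time: 9.62
tool_pos: [529.3, -253.3, 136.7]
tcp_rot: [-179.8, 0.5, 168.4]
ft_force: [0.9, -0.1, 0.9]
finger_gap: 85.6
grip_force: 0.0
```

```bash
python3 - <<'E'
from h import *
st=sense();print(st["tool_pos"],st["tcp_rot"],st["ft_force"])
for n in ["wrist","side"]:
  s=snapshot(n); save(s,n+"3")
  for q in ["foot","rails","slope","stop","lip","block"]:
    print(n,q,[(round(float(d["p"]),2),np.round(W(s,d["xyz"]),1).tolist()) for d in pinpoint(q,s)[:1]])
  try: print(mask_rect(s,"block",43))
  except Exception as e: print(e)
E
```

```text
[ 529.34313797 -253.3264557   136.70365575] [-179.81559793    0.53490382  168.44255909] [ 0.86441158 -0.09705932  0.92509582]
wrist foot []
wrist rails [(0.79, [591.1, -263.9, 33.4])]
wrist slope [(0.8, [605.4, -267.8, 33.3])]
wrist stop []
wrist lip []
wrist block [(0.8, [527.2, -252.8, 31.5])]
(0.61, ((527.77880859375, -252.75587463378906), (64.10478973388672, 101.9953842163086), 78.48565673828125))
side foot [(0.21, [596.4, 398.9, 4.2])]
side rails [(0.85, [589.1, -257.9, 26.9])]
side slope [(0.7, [604.5, -263.2, 31.1])]
side stop [(0.65, [468.0, -30.1, -5.3])]
side lip [(0.9, [679.5, -279.3, 73.4])]
side block [(0.92, [530.2, -251.6, 29.9])]
(0.59, ((529.3949584960938, -268.81976318359375), (107.29840850830078, 89.20771789550781), 0.17608952522277832))
```

View pics/wrist3.png

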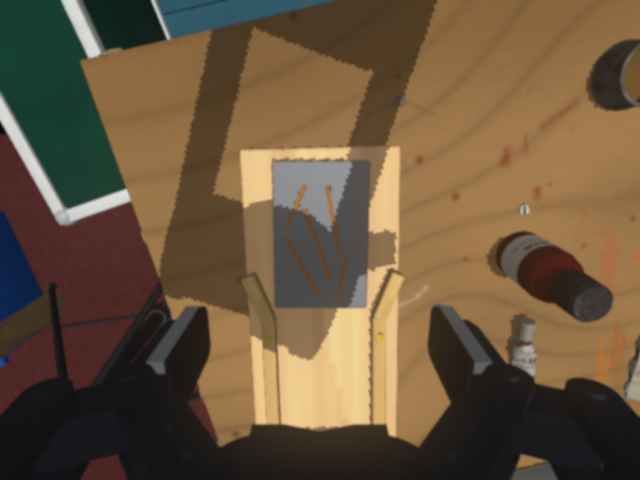

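View pics/side3.png

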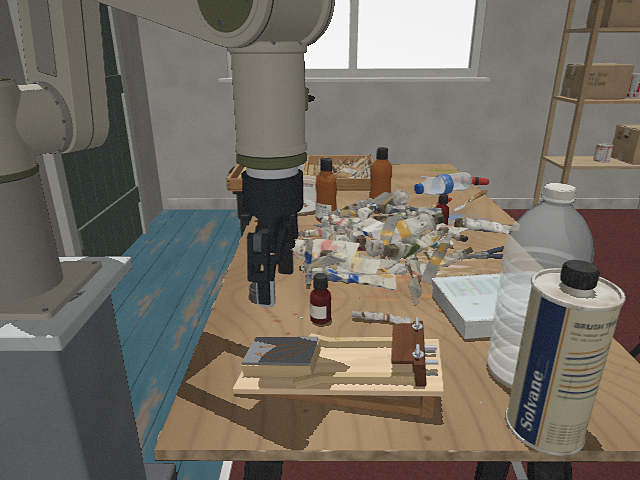

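The wrist view shows the block lying centred on the foot at (273–370, 160–307), square between the rail mouths. The side view shows it flat and released. Next I'll partly close the fingers, for a two-point push, and go behind the block.

Emit:
play_rows([
  [-0.5,[20,0,0],0],
  [-0.5,[28,0,0],0],
  [-0.5,[28,0,0],0],
  [-0.5,[0,0,15],0],
  [-0.5,[0,0,20],0],
  [-0.5,[0,0,20],0],
  [-0.5,[0,0,20],0],
  [-0.5,[0,0,15],0],
  [-0.5,[0,0,0],0],
  [-0.5,[0,0,0],0],
])

```text
time: 11.25
tool_pos: [451.0, -235.8, 38.8]
tcp_rot: [180.0, -0.1, 168.4]
ft_force: [0.3, -0.6, 0.3]
finger_gap: 21.3
grip_force: 0.0
```

```bash
python3 - <<'E'
from h import *
st=sense();print(st["tool_pos"],st["tcp_rot"],st["ft_force"],st["finger_gap"])
print(tool([454.5,-237.5,20]))
E
```

```text
[ 450.95289203 -235.80504927   38.75179908] [ 1.79958136e+02 -1.08219609e-01  1.68436821e+02] [ 0.26334478 -0.57389044  0.34378945] 21.298221153271935
[-3.9, -1.0, 18.7]
```

Emit:
play_rows([
  [-0.5,[0,-1,10],0],
  [-0.5,[0,0,8],0],
  [-0.5,[-3,0,0],0],
  [-0.5,[-3,0,0],0],
  [-0.5,[-3,0,0],0],
  [-0.5,[0,0,0],0],
])

```text
time: 11.75
tool_pos: [461.4, -239.5, 22.0]
tcp_rot: [-180.0, 0.1, 168.4]
ft_force: [-0.3, -0.4, -0.1]
finger_gap: 21.5
grip_force: 0.0
```

Emit:
play_rows([
  [-0.5,[-2,0,-0.3],0],
  [-0.5,[-2,0,-0.3],0],
  [-0.5,[-2,0,-0.3],0],
  [-0.5,[-2,0,-0.3],0],
  [-0.5,[-2,0,-0.3],0],
  [-0.5,[-2,0,-0.3],0],
])

```text
time: 12.25
tool_pos: [471.8, -241.3, 23.0]
tcp_rot: [180.0, -0.0, 168.4]
ft_force: [-2.5, 0.8, 1.9]
finger_gap: 21.3
grip_force: 1.2
```

Emit:
play_rows([
  [-0.5,[-4,0,-0.7],0],
  [-0.5,[-4,0,-0.6],0],
  [-0.5,[-4,0,-0.6],0],
  [-0.5,[-4,0,-0.6],0],
  [-0.5,[-4,0,-0.6],0],
  [-0.5,[-4,0,-0.6],0],
  [-0.5,[-4,0,-0.6],0],
  [-0.5,[-4,0,-0.6],0],
  [-0.5,[-4,0,-0.6],0],
  [-0.5,[-4,0,-0.6],0],
])

```text
time: 13.08
tool_pos: [511.6, -249.5, 29.2]
tcp_rot: [180.0, -0.0, 168.4]
ft_force: [-1.8, 0.4, -0.6]
finger_gap: 21.3
grip_force: 0.6
```

```bash
python3 - <<'E'
from h import *
st=sense();print(st["tool_pos"],st["tcp_rot"],st["ft_force"],st["wrist_torque"])
im=[]
for n in ["wrist","side"]:
  s=snapshot(n)
  for q in ["slope","stop","lip","block"]:
    print(n,q,[(round(float(d["p"]),2),np.round(W(s,d["xyz"]),1).tolist()) for d in pinpoint(q,s)[:1]])
  if n=="wrist": print(mask_rect(s,"block",50))
  im.append(s["color"])
im=[im[0][100:480,160:560],cv2.resize(im[1][290:430,200:480],(400,200))]
cv2.imwrite("pics/c4.png",cv2.cvtColor(np.vstack(im),cv2.COLOR_RGB2BGR))
E
```

```text
[ 511.60088268 -249.49526983   29.2293327 ] [ 1.79999357e+02 -1.13461198e-03  1.68438602e+02] [-1.80826994  0.43658821 -0.61093339] [ 0.06601733  0.2051419  -0.01987576]
wrist slope []
wrist stop []
wrist lip []
wrist block []
(0.92, ((530.9343872070312, -253.76280212402344), (31.722599029541016, 46.834869384765625), 78.38481140136719))
side slope [(0.76, [610.3, -263.1, 28.1])]
side stop [(0.66, [712.2, -283.2, 45.3])]
side lip [(0.85, [678.3, -278.9, 71.3])]
side block [(0.78, [576.0, -258.7, 37.0])]
```

View pics/c4.png

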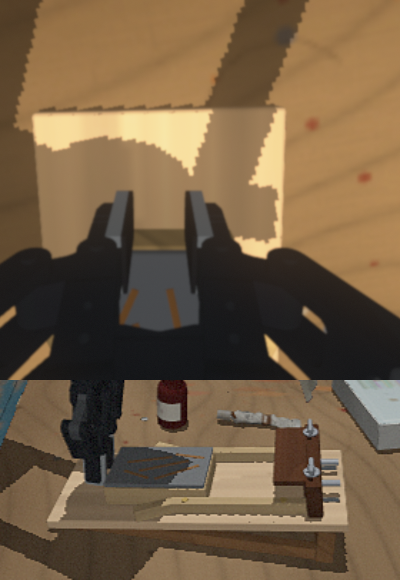

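The block is flat and entering the rails squarely, with two-finger contact on its rear edge. I'll push on.

Emit:
play_rows([
  [-0.5,[-4,0,-0.5],0],
  [-0.5,[-4,0,-0.6],0],
  [-0.5,[-4,0,-0.5],0],
  [-0.5,[-4,0,-0.6],0],
  [-0.5,[-4,0,-0.6],0],
  [-0.5,[-4,0,-0.5],0],
  [-0.5,[-4,0,-0.6],0],
  [-0.5,[-4,0,-0.6],0],
  [-0.5,[-4,0,-0.5],0],
  [-0.5,[-4,0,-0.6],0],
  [-0.5,[-4,0,-0.6],0],
  [-0.5,[-4,0,-0.6],0],
])

```text
time: 14.63
tool_pos: [558.6, -259.1, 36.0]
tcp_rot: [180.0, -0.0, 168.4]
ft_force: [-0.9, 0.8, -0.3]
finger_gap: 21.4
grip_force: 0.6
```

```bash
python3 - <<'E'
from h import *
st=sense();print(st["tool_pos"],st["tcp_rot"],st["ft_force"],st["wrist_torque"])
s=snapshot("side")
for q in ["slope","stop","lip","block"]:
    print(q,[(round(float(d["p"]),2),np.round(W(s,d["xyz"]),1).tolist()) for d in pinpoint(q,s)[:1]])
cv2.imwrite("pics/c5.png",cv2.cvtColor(cv2.resize(s["color"][310:410,220:460],(720,300)),cv2.COLOR_RGB2BGR))
E
```

```text
[ 558.6243416  -259.093309     35.99920972] [ 1.79997609e+02 -3.59697994e-04  1.68438459e+02] [-0.91173112  0.7796744  -0.34997964] [0.11559534 0.19100564 0.03496356]
slope [(0.68, [604.6, -268.2, 29.5])]
stop [(0.64, [713.8, -282.3, 45.6])]
lip [(0.68, [679.1, -278.6, 71.8])]
block [(0.62, [621.3, -269.5, 43.4])]
```

View pics/c5.png

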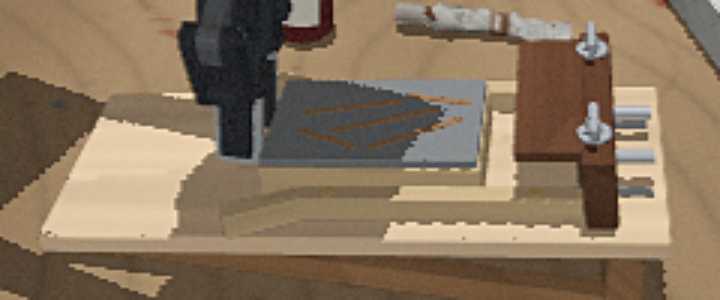

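The block is flat, and its front is about 14 mm short of the lip. The pad is an estimated 24–40 mm on. I'll make 16 mm at moderate speed, then feel.

Emit:
play_rows([
  [-0.5,[-2,0,-0.3],0],
  [-0.5,[-2,0,-0.3],0],
  [-0.5,[-2,0,-0.3],0],
  [-0.5,[-2,0,-0.3],0],
  [-0.5,[-2,0,-0.3],0],
  [-0.5,[-2,0,-0.3],0],
  [-0.5,[-2,0,-0.3],0],
  [-0.5,[-2,0,-0.2],0],
])

```text
time: 15.55
tool_pos: [574.1, -262.3, 38.3]
tcp_rot: [180.0, -0.0, 168.4]
ft_force: [-1.8, 1.2, -0.1]
finger_gap: 21.6
grip_force: 0.9
```

Emit:
play_rows([
  [-0.5,[-0.5,0,-0.1],0],
  [-0.5,[-0.5,0,-0.1],0],
  [-0.5,[-0.5,0,0],0],
])

```text
time: 15.8
tool_pos: [575.4, -262.5, 38.5]
tcp_rot: [180.0, -0.0, 168.4]
ft_force: [-1.1, 0.8, 0.3]
finger_gap: 21.3
grip_force: 0.9
```

Emit:
play_rows([
  [-0.5,[-0.5,0,-0.1],0],
  [-0.5,[-0.5,0,-0.1],0],
  [-0.5,[-0.5,0,0],0],
])

```text
time: 16.05
tool_pos: [576.9, -262.9, 38.7]
tcp_rot: [180.0, 0.0, 168.4]
ft_force: [-1.4, -0.0, -0.6]
finger_gap: 21.8
grip_force: 0.8
```

Emit:
play_rows([
  [-0.5,[-0.4,0,0],0],
  [-0.5,[-0.4,0,-0.1],0],
  [-0.5,[-0.4,0,-0.1],0],
])

```text
time: 16.3
tool_pos: [578.0, -263.1, 38.9]
tcp_rot: [-180.0, 0.0, 168.4]
ft_force: [-0.6, 1.3, -0.7]
finger_gap: 21.3
grip_force: 0.7
```

Emit:
play_rows([
  [-0.5,[-0.4,0,0],0],
  [-0.5,[-0.4,0,-0.1],0],
  [-0.5,[-0.4,0,-0.1],0],
])

```text
time: 16.55
tool_pos: [579.2, -263.3, 39.1]
tcp_rot: [180.0, 0.0, 168.4]
ft_force: [-2.5, 1.0, -0.2]
finger_gap: 21.3
grip_force: 0.7
```

Emit:
play_rows([
  [-0.5,[-0.4,0,0],0],
  [-0.5,[-0.4,0,-0.1],0],
  [-0.5,[-0.3,0,-0.1],0],
])

```text
time: 16.8
tool_pos: [580.3, -263.6, 39.3]
tcp_rot: [180.0, 0.0, 168.4]
ft_force: [-0.6, -0.3, -0.6]
finger_gap: 21.0
grip_force: 0.6
```

Emit:
play_rows([
  [-0.5,[-0.4,0,0],0],
  [-0.5,[-0.4,0,-0.1],0],
  [-0.5,[-0.3,0,-0.1],0],
])

```text
time: 17.05
tool_pos: [581.4, -263.8, 39.5]
tcp_rot: [180.0, -0.0, 168.4]
ft_force: [-1.4, 0.9, -0.5]
finger_gap: 21.3
grip_force: 0.6
```

Emit:
play_rows([
  [-0.5,[-0.4,0,0],0],
  [-0.5,[-0.4,0,0],0],
  [-0.5,[-0.3,0,-0.1],0],
])

```text
time: 17.3
tool_pos: [582.5, -264.0, 39.6]
tcp_rot: [-180.0, -0.0, 168.4]
ft_force: [-1.4, 1.4, 0.0]
finger_gap: 21.0
grip_force: 0.7
```

Emit:
play_rows([
  [-0.5,[-0.4,0,0],0],
  [-0.5,[-0.4,0,-0.1],0],
  [-0.5,[-0.3,0,-0.1],0],
])

```text
time: 17.55
tool_pos: [583.5, -264.2, 39.8]
tcp_rot: [-180.0, 0.0, 168.4]
ft_force: [-0.7, 0.2, -0.2]
finger_gap: 21.3
grip_force: 0.6
```

Emit:
play_rows([
  [-0.5,[-0.4,0,0],0],
  [-0.5,[-0.4,0,-0.1],0],
  [-0.5,[-0.3,0,-0.1],0],
])

```text
time: 17.8
tool_pos: [584.6, -264.4, 39.9]
tcp_rot: [180.0, -0.0, 168.4]
ft_force: [-0.9, 0.8, -1.7]
finger_gap: 21.5
grip_force: 0.7
```

Emit:
play_rows([
  [-0.5,[-0.4,0,0],0],
  [-0.5,[-0.4,0,0],0],
  [-0.5,[-0.3,0,-0.1],0],
])

```text
time: 18.05
tool_pos: [585.7, -264.7, 40.1]
tcp_rot: [-180.0, -0.0, 168.4]
ft_force: [-1.4, 0.7, 0.2]
finger_gap: 21.2
grip_force: 0.7
```

Emit:
play_rows([
  [-0.5,[-0.4,0,0],0],
  [-0.5,[-0.4,0,-0.1],0],
  [-0.5,[-0.3,0,-0.1],0],
])

```text
time: 18.3
tool_pos: [586.8, -264.9, 40.3]
tcp_rot: [180.0, -0.0, 168.4]
ft_force: [-0.8, 0.7, -0.3]
finger_gap: 21.2
grip_force: 0.6
```

Emit:
play_rows([
  [-0.5,[-0.4,0,0],0],
  [-0.5,[-0.4,0,-0.1],0],
  [-0.5,[-0.3,0,0],0],
])

```text
time: 18.55
tool_pos: [587.9, -265.1, 40.4]
tcp_rot: [-180.0, 0.0, 168.4]
ft_force: [-1.1, 0.6, -0.7]
finger_gap: 21.5
grip_force: 0.7
```

Emit:
play_rows([
  [-0.5,[-0.4,0,0],0],
  [-0.5,[-0.4,0,-0.1],0],
  [-0.5,[-0.3,0,-0.1],0],
])

```text
time: 18.8
tool_pos: [589.0, -265.3, 40.6]
tcp_rot: [-180.0, 0.0, 168.4]
ft_force: [-1.6, 0.6, -0.1]
finger_gap: 21.2
grip_force: 0.7
```

Emit:
play_rows([
  [-0.5,[-0.4,0,0],0],
  [-0.5,[-0.4,0,-0.1],0],
  [-0.5,[-0.3,0,0],0],
])

```text
time: 19.05
tool_pos: [590.0, -265.5, 40.7]
tcp_rot: [180.0, -0.0, 168.4]
ft_force: [-2.4, -0.3, 0.4]
finger_gap: 21.5
grip_force: 0.8
```

Emit:
play_rows([
  [-0.5,[-0.4,0,0],0],
  [-0.5,[-0.4,0,-0.1],0],
  [-0.5,[-0.3,0,-0.1],0],
])

```text
time: 19.3
tool_pos: [591.1, -265.8, 40.9]
tcp_rot: [180.0, 0.0, 168.4]
ft_force: [-1.9, 0.6, 0.1]
finger_gap: 21.4
grip_force: 0.7
```

Emit:
play_rows([
  [-0.5,[-0.4,0,0],0],
  [-0.5,[-0.4,0,-0.1],0],
  [-0.5,[-0.3,0,-0.1],0],
])

```text
time: 19.55
tool_pos: [592.2, -266.0, 41.1]
tcp_rot: [-180.0, 0.0, 168.4]
ft_force: [-1.9, 0.1, -0.9]
finger_gap: 21.2
grip_force: 0.6
```

Emit:
play_rows([
  [-0.5,[-0.4,0,0],0],
  [-0.5,[-0.4,0,-0.1],0],
  [-0.5,[-0.3,0,0],0],
])

```text
time: 19.8
tool_pos: [593.3, -266.2, 41.2]
tcp_rot: [-180.0, 0.0, 168.4]
ft_force: [-2.3, 1.0, 0.1]
finger_gap: 21.3
grip_force: 0.7
```

Emit:
play_rows([
  [-0.5,[-0.4,0,0],0],
  [-0.5,[-0.4,0,-0.1],0],
  [-0.5,[-0.3,0,-0.1],0],
])

```text
time: 20.05
tool_pos: [594.3, -266.4, 41.4]
tcp_rot: [-180.0, 0.0, 168.4]
ft_force: [-1.2, -0.2, -1.3]
finger_gap: 21.5
grip_force: 0.6
```

Emit:
play_rows([
  [-0.5,[-0.4,0,0],0],
  [-0.5,[-0.4,0,-0.1],0],
  [-0.5,[-0.3,0,0],0],
])

```text
time: 20.3
tool_pos: [595.4, -266.6, 41.5]
tcp_rot: [180.0, -0.0, 168.4]
ft_force: [-1.7, 0.8, -0.2]
finger_gap: 21.2
grip_force: 0.7
```

Emit:
play_rows([
  [-0.5,[-0.4,0,0],0],
  [-0.5,[-0.4,0,-0.1],0],
  [-0.5,[-0.3,0,-0.1],0],
])

```text
time: 20.55
tool_pos: [596.5, -266.9, 41.7]
tcp_rot: [-180.0, 0.0, 168.4]
ft_force: [-0.5, 0.3, 0.2]
finger_gap: 21.7
grip_force: 0.7
```

Emit:
play_rows([
  [-0.5,[-0.4,0,0],0],
  [-0.5,[-0.4,0,-0.1],0],
  [-0.5,[-0.3,0,0],0],
])

```text
time: 20.8
tool_pos: [597.6, -267.1, 41.8]
tcp_rot: [-180.0, 0.0, 168.4]
ft_force: [-2.0, 0.6, -0.1]
finger_gap: 21.3
grip_force: 0.8
```

Emit:
play_rows([
  [-0.5,[-0.4,0,0],0],
  [-0.5,[-0.4,0,-0.1],0],
  [-0.5,[-0.3,0,-0.1],0],
])

```text
time: 21.05
tool_pos: [597.9, -267.2, 41.7]
tcp_rot: [180.0, -0.1, 168.4]
ft_force: [-5.6, 1.3, 1.2]
finger_gap: 21.3
grip_force: 3.1
```

Contact: the force is rising at about 5 N/mm. I'll press a little more and hold.

Emit:
play_rows([
  [-0.5,[-0.3,0,-0.1],0],
  [-0.5,[-0.2,0,0],0],
  [-0.5,[0,0,0],0],
])

```text
time: 21.3
tool_pos: [598.0, -267.2, 41.7]
tcp_rot: [180.0, -0.1, 168.4]
ft_force: [-7.6, 2.2, 3.2]
finger_gap: 21.7
grip_force: 3.7
```

Emit:
play_rows([
  [-0.5,[-0.2,0,-0.2],0],
  [-0.5,[-0.2,0,-0.2],0],
  [-0.5,[0,0,0],0],
  [-0.5,[0,0,0],0],
  [-0.5,[0,0,0],0],
])

```text
time: 21.72
tool_pos: [598.0, -267.2, 41.8]
tcp_rot: [180.0, -0.2, 168.4]
ft_force: [-8.1, 0.4, 1.5]
finger_gap: 21.6
grip_force: 3.9
```

```bash
python3 - <<'E'
from h import *
F=[]
for _ in range(4): snapshot("side"); F.append(sense()["ft_force"])
print(np.round(F,1).tolist(),sense()["tool_pos"])
E
```

```text
[[-7.8, 1.1, 1.5], [-6.8, 2.1, 1.8], [-7.3, 1.7, 0.9], [-7.6, 1.2, 1.0]] [ 597.9603851  -267.20388047   41.75285152]
```

Emit:
play_rows([
  [-0.5,[-0.3,0,-0.1],0],
  [-0.5,[-0.2,0,-0.1],0],
  [-0.5,[0,0,0],0],
  [-0.5,[0,0,0],0],
  [-0.5,[0,0,0],0],
  [-0.5,[0,0,0],0],
  [-0.5,[0,0,0],0],
])

```text
time: 22.5
tool_pos: [598.0, -267.2, 41.7]
tcp_rot: [180.0, -0.2, 168.4]
ft_force: [-9.5, 2.1, 2.2]
finger_gap: 21.3
grip_force: 4.7
```

```bash
python3 - <<'E'
from h import *
F=[]
for _ in range(4): snapshot("side"); F.append(sense()["ft_force"])
print(np.round(F,1).tolist(),sense()["tool_pos"])
E
```

```text
[[-9.1, 1.4, 1.0], [-8.8, 2.6, 3.2], [-8.9, 0.6, 2.4], [-9.1, 1.7, 1.6]] [ 598.05017395 -267.214445     41.76853458]
```

Pressing steadily at about 9 N, roughly 7 N of it on the pad. I'll withdraw straight back, then up.

Emit:
play_rows([
  [-0.5,[1,0,0.1],0],
  [-0.5,[2,0,0],0],
  [-0.5,[6,0,0],0],
  [-0.5,[10,0,0],0],
  [-0.5,[10,0,0],0],
  [-0.5,[5,0,-20],0],
  [-0.5,[0,0,-30],0],
  [-0.5,[0,0,-30],0],
  [-0.5,[0,0,-20],0],
  [-0.5,[0,0,0],0],
  [-0.5,[0,0,0],0],
])

```text
time: 23.62
tool_pos: [568.1, -261.6, 145.3]
tcp_rot: [-179.9, 0.3, 168.4]
ft_force: [-0.3, -0.2, 0.6]
finger_gap: 21.6
grip_force: 0.0
```

```bash
python3 - <<'E'
from h import *
print(sense()["tool_pos"],sense()["ft_force"])
s=snapshot("side"); t=snapshot("top")
for x in (s,t):
  for q in ["stop","block","tube","glaze_bottle","dipper"]:
    print(q,[(round(float(d["p"]),2),np.round(W(x,d["xyz"]),1).tolist()) for d in pinpoint(q,x)[:1]])
a=cv2.resize(s["color"][310:410,220:460],(720,300)); b=cv2.resize(t["color"][170:310,340:500],(343,300))
cv2.imwrite("pics/c6.png",cv2.cvtColor(np.vstack([a,np.pad(b,((0,0),(0,377),(0,0)))]),cv2.COLOR_RGB2BGR))
E
```

```text
[ 568.14124427 -261.55112104  145.26772551] [-0.31988443 -0.21800884  0.5525844 ]
stop [(0.84, [711.8, -285.1, 44.3])]
block [(0.69, [659.2, -275.8, 48.4])]
tube [(0.85, [690.6, -110.3, -0.8])]
glaze_bottle [(0.78, [579.2, -105.8, 0.4])]
dipper [(0.81, [469.6, -28.6, -2.0])]
stop [(0.61, [709.1, -290.8, 43.8])]
block [(0.66, [656.5, -278.8, 48.3])]
tube [(0.71, [684.3, -114.6, -1.0])]
glaze_bottle [(0.76, [585.0, -108.9, 3.9])]
dipper [(0.73, [464.7, -33.0, 2.3])]
```

View pics/c6.png

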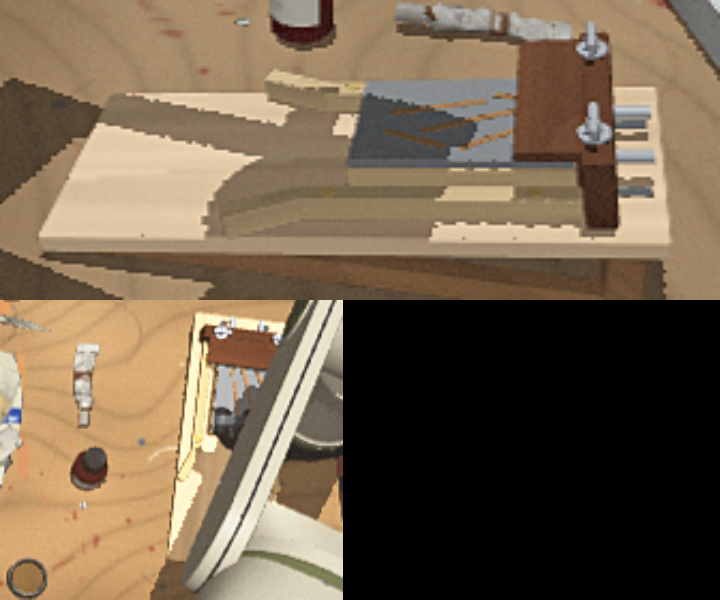

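The block is flat, square and under the lip, about 52 mm short of the stop face, which matches a pad set near its low end. The bystanders have not moved, so I'm handing in.

```bash
python3 -c "
from bench import *
print(hand_in())"
```

```text
the job is handed in; nothing more can be done
None
```

The job is handed in with no verdict shown: I laid the block on the foot, pushed it up between the rails and under the lip, and pressed it against the pad with an estimated 7 N (about 9 N at the wrist); after I let go it lay flat and square there, with the nearby bystanders where they were.

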